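# Index the sample carousel by handwheel and pin it

## Robot

A 7-joint arm with a two-finger parallel gripper is mounted at the origin on the work surface. World frame = base frame: x ahead of the robot, y to its left, z up, the work surface at z = 0. Lengths are in m, angles in rad, forces in N, time in s.
With the tool pointing down it reaches from about 0.4 to 0.85 m from the base axis. Payload 10.4 kg.
Tool frame: the origin (TCP) lies at the very end of the fingers, on their centre line; the grasp point (between the pads) lies 19 mm behind it (manip.grip_depth is the distance from the TCP to the grasp point, in m); z points along the fingers, y is the direction in which the jaws open and shut (so a half turn about z gives the same grasp; the last joint's range is limited). The gripper opens to 85 mm and grips with 20 to 120 N. Pads are 22 mm wide; open, the fingers measure 114 mm over their backs; the gripper's body (76 mm by 85 mm) begins 54 mm behind the grasp point. The pads swing forward as they close: fully open they stand 13 mm farther back than shut.
Start: joints at [-1.164, 0.332, -0.065, 1.46, 0.022, 1.35, -0.088], TCP at [0.26, 0.568, 0.231] pointing down, gripper open.
Joint ranges: [-2.6, 2.6], [-0.5, 2.12], [-1.47, 1.34], [0.16, 2.42], [-1.27, 4.41], [0.06, 2.06], [-2.6, 2.6]. Speed limits (rad/s): [2.22, 2.22, 2.79, 2.79, 3.14, 3.14, 3.14].

## Interface

Orientations are given as a unit quaternion [x, y, z, w].
In Python, from workcell import manip gives the robot as it stands.
- The arm moves only by the tool step_arm, never from a script. Its argument "motion" is a list of rows, each a list of 6 numbers: the shift along the tool's x, y, z in mm, then the turn, a rotation vector about the tool's x, y, z in degrees. A call has 1 to 20 rows; each row shifts and turns the pose as measured when the row begins, along the tool's axes as they then stand; what a row does not reach is not made up. A row lasts 1/8 s, in which the tool goes at most 62.5 mm and 10.7 degrees, less where a joint would pass 70% of its speed; a pose out of reach is approached as far as the arm can. A call with a gripper value outside its range is refused whole. "jaw" is the finger opening in mm, from 0 to 85.4, set as the call begins (left out, the last holds). The fingers move at their own pace and stop on an object; "force" is the grip in N (left out, the last holds). Time passes only in rows, so rows that do not move let the fingers close. It gives the time, the measured TCP pose, the force and the opening at its end, in the units of the state.
- manip.get_obs(): the state, without advancing time (a new reading comes with each control period).
- manip.camera(name): name is "scene" or "top" or "wrist"; returns the picture (400x640x3 uint8, blue, green, red); there is no depth.
- manip.camera_info(name): a dict with "camera_matrix" (3x3 intrinsics, pixels), "R" (3x3) and "t" (3): a world point X has camera coordinates R X + t. Camera axes: x right, y down, z forward; pixel columns grow to the right and rows downward; lengths in m; the calibration is good to about 2 mm. A picture is of the moment at which its call begins: read the wrist's pose just before it. camera_info takes no time and is no camera call; for the wrist camera it gives the pose at the moment of the call.
- manip.hand_in(): hands the job in, once; it reports no verdict.
The state is a dict: "clock": time; "joint_pos": joint angles; "joint_velocities": joint speeds; "tau": joint torques, N m; "position": TCP position; "ee_rot": TCP orientation; "ft_force": force on the tool from outside, world axes, zero at the start; "torque": the same for the moment, N m; "grip_width": opening from 0.0 (shut) to 1.0 (fully open).
Only numpy, scipy, OpenCV 4.12 (cv2) and the standard library are available. Lean on these libraries where they do the work, as an engineer would, in place of code of your own. Each camera call takes 0.05 s, during which the arm holds its last target.

## Task

Crank the handwheel of the sample carousel, one full turn for each station, until the station with the amber bottle and the red-marked hole stands under the yellow bracket. Then lock it: take the blue-headed pin from its white stand, push it down through the bracket and the carousel plate until its collar rests on the bracket, and let go. Leave the glassware standing.

Things in the scene. Friction and masses are not known exactly. Their poses are not given: they have to be found in the camera images.
- unit: The carousel unit, fixed to the bench: blue base plate, grey gearbox, yellow bracket, aluminium disc, white tap. Origin on the bench top; its x axis points away from the robot at yaw 0, y to the left, z up. In this frame: disc axis at x 80, y 120 mm; handwheel centre at x -30, y -100, z 150 mm.
- nozzle (a point): Lower end of the nozzle of the white swan-neck tap, at x -30, y -70, z 400 mm in the unit's frame, right over the handwheel: a gripper held upright does not fit there, so approach along the wheel's axis. The tap's column (28 mm) stands at x 200, y -70; the neck, a 20 mm tube 530 mm high, arches from it to the nozzle in the plane y -70 (all fixed).
- wheel_centre (a point): Centre of the handwheel, a solid grey disc 130 mm across and 12 mm thick (this point is at mid thickness). Its axis leans 35 degrees from vertical towards the unit's -y (away from the disc): pointing out of the wheel's face it is (0, -0.574, 0.819) in the unit's frame. The face has a steel hub of 20 mm radius, standing 18 mm above the wheel centre.
- handle (a point): Point on the centre line of the red crank handle, a freely spinning cylinder 24 mm in diameter and 55 mm long that stands on the wheel's face parallel to the wheel's axis, 50 mm off that axis. The point is 46 mm along the axis from the plane of the wheel centre, 40 mm above the wheel's face; the handle reaches 23 mm beyond it and starts 32 mm before it, 8 mm clear of the face.
- wheel (a joint): Angle of the handwheel in rad, growing when turned clockwise as seen facing the wheel's face. At 0 the handle is at the top of its circle (unit's direction 0, 0.819, 0.574) and the amber station is under the bracket. It starts between -16.5 and -7.5: 1.2 to 2.6 clockwise turns are needed. Stops at -21 and +6. Needs about 2 N at the handle and stays where left.
- carousel (a joint): Angle of the carousel disc in rad, anticlockwise from above; always 1/12 of the handwheel's angle (one turn = one station = 30 degrees). At 0 the red-marked hole of the amber station lies exactly below the bracket's hole.
- red_hole (a point): Centre, on the disc's upper face (85 mm above the bench), of the red-marked hole. The disc is a twelve-sided aluminium plate 12 mm thick, 312 mm across flats, with twelve through holes 20 mm wide on a circle of 130 mm radius, and twelve fixed bottles 68 mm high, 80 mm from its axis: one amber with a red cap (at the red mark), the others white with blue caps.
- bracket_hole (a point): Centre of the mouth of the 19 mm round hole in the fixed yellow bracket, on the bracket's upper face, 115 mm above the bench. The bracket is 12 mm thick and 60 mm wide, and stands at the disc's edge on the unit's -x side; the hole is open below, with the disc 18 mm under the bracket's underside.
- pin: The locking pin, 119 mm long, about 0.14 kg; origin at its lower tip, z up along the pin. Steel shank 14 mm in diameter and 80 mm long with a tapered nose 12 mm long, then a steel collar 32 mm in diameter from 80 to 85 mm, then a round blue grip 27 mm in diameter from 85 to 119 mm. It starts upright in its stand, its collar on the stand's top.
- pin_shoulder (a point): Underside of the pin's collar, on the pin's axis, 80 mm above its tip.
- stand: White block 75 x 75 x 90 mm high, fixed to the bench, with an 18 mm upright hole in the middle that holds the pin. It stands on the left or on the right of the bench. Origin at the centre of its underside.
- beaker: Bystander: glass beaker 76 mm across, 100 mm high. Origin at the centre of its underside.
- reagent: Bystander: white plastic bottle 68 mm across, 160 mm high. Origin at the centre of its underside.
- flask: Bystander: conical glass flask 84 mm across, 125 mm high. Origin at the centre of its underside.
- crucible: Bystander: white ceramic bowl 64 mm across, 40 mm high. Origin at the centre of its underside.
- jar: Bystander: glass jar with red lid, 72 mm across, 90 mm high. Origin at the centre of its underside.
- mug: Bystander: clear plastic beaker 80 mm across, 120 mm high. Origin at the centre of its underside.
- weight: Bystander: brass weight 44 mm across, 45 mm high. Origin at the centre of its underside.
There are look-alikes about, which are no part of the job. Several things have the shape of the pin; the one meant has the colours described above.

How it is judged:
On the way:
1. the amber station is under the bracket (red hole within about 6 mm of the bracket's hole, disc within 0.05 rad) (value of joint carousel between -0.05 and 0.05 rad), for 0.3 s.
At the end, for the whole second after the job is handed in: The amber station is under the bracket (disc within 0.06 rad), the pin is through the bracket and the disc's red-marked hole with its collar on the bracket (within 6 mm in height, 7 mm sideways), upright within 0.15 rad, released and at rest; no bystander has been knocked over (value of joint carousel between -0.06 and 0.06 rad and horizontal distance between pin_shoulder and bracket_hole below 0.007 m and z of pin_shoulder in the frame of bracket_hole below 0.006 m and angle between pin's own z axis and vertical below 0.15 rad and linear speed of pin below 0.02 m/s); the robot touches nothing.
It fails at once if a bystander is knocked over (tilted more than 0.5 rad) (angle between any of beaker, reagent, flask, crucible, jar, mug, weight's own z axis and vertical above 0.5 rad).
It also fails if it takes over 72 s, if anything falls off the work surface, if the arm or the gripper's body presses on something with over 40 N, if the wrist force passes 120 N, or if a joint passes its speed limit or range.

## Working session

There is one attempt and no reset: what is moved stays moved. The work goes in short steps, Python scripts to look and compute and a tool call to move; the robot and the scene stay as the last step left them, time stands still between calls to the robot, and variables do not carry over. Pictures are saved under pics/ and viewed, and the job is handed in when it is done.

Besides the shell and the picture viewer there is one more tool, called as name([rows], argument=value, ...), one row to a line, values as JSON. step_arm: Moves the arm, as the interface text tells. Its arguments: {"type":"object","properties":{"motion":{"type":"array"},"jaw":{"type":"number"},"force":{"type":"number"}},"required":["motion"]}

```bash
ls; mkdir -p pics
cat > snap.py <<'E'
import sys,cv2
from workcell import manip
for n in sys.argv[2:]:
    im=manip.camera(n); cv2.imwrite(f'pics/{sys.argv[1]}_{n}.png',im)
E
python3 snap.py a scene top wrist
python3 - <<'E'
from workcell import manip
import numpy as np
np.set_printoptions(precision=4,suppress=True)
print(manip.get_obs())
for n in ["scene","top","wrist"]: print(n,manip.camera_info(n))
print(manip.grip_depth)
E
```

```text
pics
{'clock': 0.15, 'joint_pos': array([-1.1636,  0.3327, -0.0647,  1.4607,  0.0216,  1.3499, -0.0885]), 'joint_velocities': array([-0.0001, -0.001 , -0.    , -0.002 , -0.0001, -0.0015, -0.0008]), 'tau': array([  0.001 , -62.5827,   0.0491, -39.1851,   0.0161,   0.0075,
        -0.    ]), 'position': array([0.2603, 0.5679, 0.2307]), 'ee_rot': array([ 0.2133,  0.977 , -0.0005, -0.0001]), 'ft_force': array([ 0.2842,  0.0519, -0.1372]), 'torque': array([ 0.0563, -0.0469, -0.0182]), 'grip_width': 0.9971236203530611}
scene {'camera_matrix': array([[389.346 ,   0.    , 319.6857],
       [  0.    , 389.346 , 206.457 ],
       [  0.    ,   0.    ,   1.    ]]), 'R': array([[ 0.3288,  0.9443, -0.014 ],
       [ 0.73  , -0.2635, -0.6306],
       [-0.5992,  0.1971, -0.7759]]), 't': array([-0.2064, -0.2514,  1.5075])}
top {'camera_matrix': array([[503.4669,   0.    , 317.4661],
       [  0.    , 503.4669, 193.9268],
       [  0.    ,   0.    ,   1.    ]]), 'R': array([[-0.0174, -0.9998,  0.0046],
       [-0.9968,  0.017 , -0.0779],
       [ 0.0778, -0.0059, -0.997 ]]), 't': array([0.0147, 0.5549, 1.588 ])}
wrist {'camera_matrix': array([[288.0566,   0.    , 320.041 ],
       [  0.    , 288.0566, 197.8331],
       [  0.    ,   0.    ,   1.    ]]), 'R': array([[ 0.4167,  0.9091, -0.0017],
       [ 0.8616, -0.3943,  0.3196],
       [ 0.2899, -0.1346, -0.9476]]), 't': array([-0.6243, -0.0411,  0.3806])}
0.0187
```

View pics/a_scene.png

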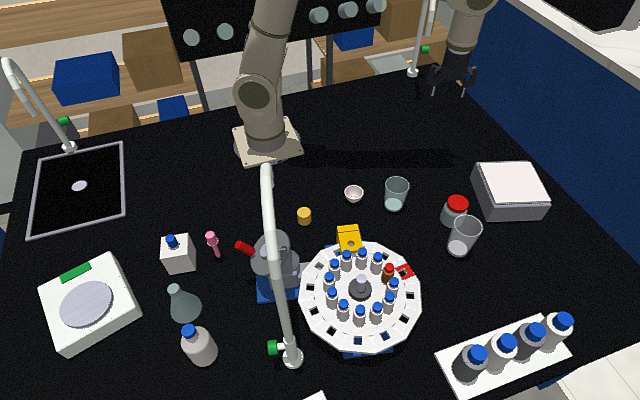

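View pics/a_top.png

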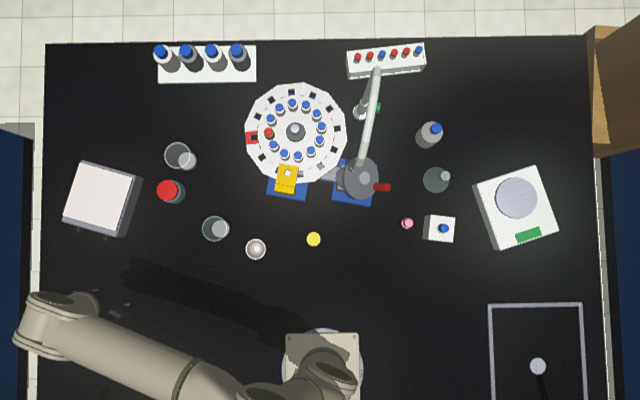

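View pics/a_wrist.png

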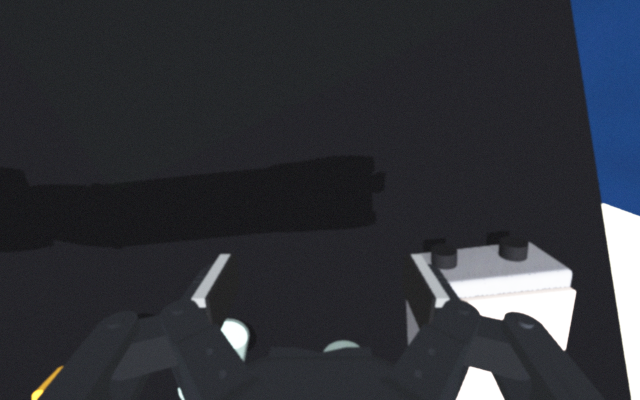

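Run:
```python
import cv2
t=cv2.imread('pics/a_top.png'); s=cv2.imread('pics/a_scene.png')
cv2.imwrite('pics/a_top_z.png',cv2.resize(t[70:250,230:470],None,fx=3.3,fy=3.3,interpolation=cv2.INTER_CUBIC))
cv2.imwrite('pics/a_scene_z.png',cv2.resize(s[160:370,150:430],None,fx=2.8,fy=2.8,interpolation=cv2.INTER_CUBIC))
```

```text
(no output)
```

View pics/a_top_z.png

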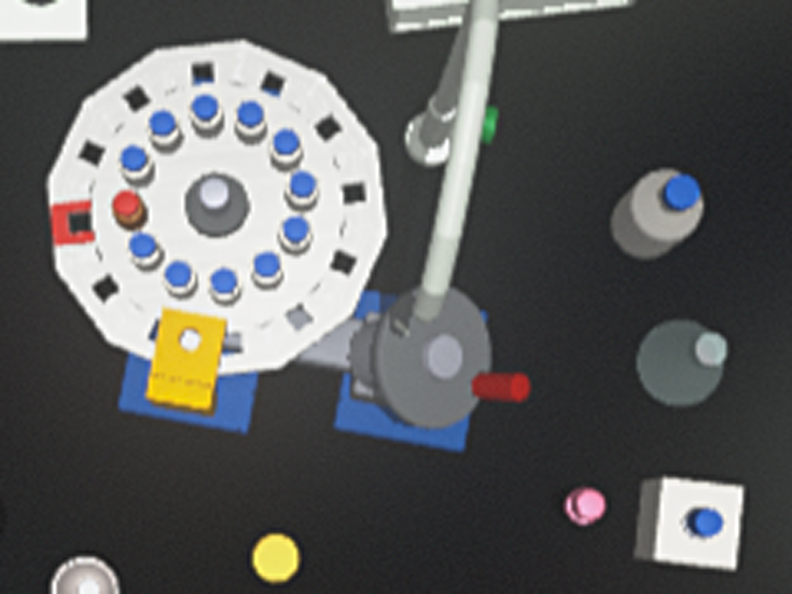

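View pics/a_scene_z.png

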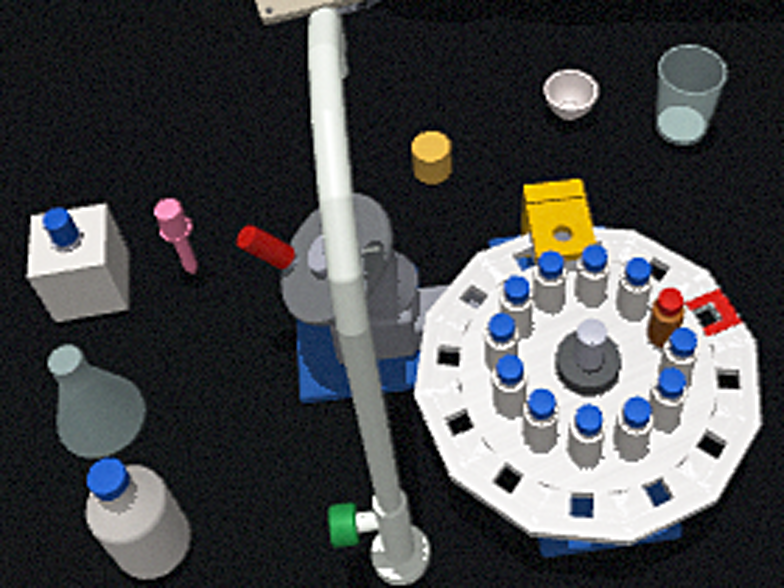

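```bash
cat > geo.py <<'E'
import numpy as np
from scipy.optimize import least_squares
np.set_printoptions(precision=4,suppress=True)
K={'scene':(389.346,319.6857,206.457),'top':(503.4669,317.4661,193.9268)}
from workcell import manip
CI={n:manip.camera_info(n) for n in ('scene','top')}
def proj(n,X,ci=None):
    c=ci or CI[n]; p=(c['R']@np.atleast_2d(X).T).T+c['t']; q=(c['camera_matrix']@p.T).T
    return q[:,:2]/q[:,2:]
def ray(n,uv,ci=None):
    c=ci or CI[n]; d=c['R'].T@np.linalg.solve(c['camera_matrix'],np.r_[uv,1.]); o=-c['R'].T@c['t']; return o,d
def atz(n,uv,z,ci=None):
    o,d=ray(n,uv,ci); return o+d*(z-o[2])/d[2]
def U(p,X):
    c,s=np.cos(p[2]),np.sin(p[2]); R=np.array([[c,-s,0],[s,c,0],[0,0,1]])
    return np.atleast_2d(X)@R.T+np.r_[p[0],p[1],0]
WC=np.array([-.03,-.1,.15]); AX=np.array([0,-np.sin(np.radians(35)),np.cos(np.radians(35))]); TOPD=np.array([0,AX[2],-AX[1]])
# clockwise facing the face: facing dir = -AX ; rotate by -theta about AX
def hd(th,a): # handle point at axial a
    e2=np.cross(AX,TOPD)
    return WC+AX*a+.05*(np.cos(th)*TOPD-np.sin(th)*e2)
def hole(ang): return np.array([.08-.13*np.cos(ang),.12-.13*np.sin(ang),.085])
E
cat > fit.py <<'E'
from geo import *
tz=lambda x,y:np.array([230+x/3.3,70+y/3.3]); sz=lambda x,y:np.array([150+x/2.8,160+y/2.8])
TH=[(92,152),(137,98),(203,72),(272,82),(328,128),(354,193),(343,262),(105,288)]
SH=[(729,379),(712,444),(658,491),(582,506),(508,479),(459,422),(449,355)]
def res(p,v=False):
    th=p[3]; r=[];lab=[]
    def add(l,n,X,uv): r.append(proj(n,U(p,X))[0]-uv); lab.append((l,n))
    for n,f,bh,rh,ht,hb in (('top',tz,(190,340),(80,222),(521,387),(478,385)),('scene',sz,(562,234),(709,314),(246,239),(288,252))):
        add('br',n,[-.05,.12,.115],f(*bh)); add('red',n,hole(th/12),f(*rh))
        add('ht',n,hd(th,.069),f(*ht)); add('hb',n,hd(th,.014),f(*hb))
    add('nz','top',[-.03,-.07,.4],tz(402,325)); add('hub','top',WC+AX*.018,tz(445,356)); add('hub','scene',WC+AX*.018,sz(323,258))
    for n,f,L in (('top',tz,TH),('scene',sz,SH)):
        H=proj(n,np.vstack([U(p,hole(th/12+k*np.pi/6)) for k in range(12)]))
        for x in L:
            d=H-f(*x); i=np.argmin((d**2).sum(1)); r.append(d[i]); lab.append(('h%d'%i,n))
    if v:
        for l,x in zip(lab,r): print(l,x)
    return np.concatenate(r)
best=None
for th0 in np.arange(-16.5,-7.4,.5):
    s=least_squares(res,[.65,0.0,-.19,th0],loss='soft_l1',f_scale=1.)
    if best is None or s.cost<best.cost: best=s
print(best.x,best.cost, best.x[3]/12, best.x[3]/2/np.pi); res(best.x,True)
p=best.x; np.save('unit.npy',p)
for k,X in dict(disc=[.08,.12,.085],wc=WC,hub=WC+AX*.018,nozzle=[-.03,-.07,.4],br=[-.05,.12,.115],handle=hd(p[3],.046)).items(): print(k,U(p,X)[0])
print('pin top',atz('top',tz(708,522),.129),atz('scene',sz(55,216),.129))
for q in [(662,478),(744,486),(737,570),(655,563)]: print('stand',atz('top',tz(*q),.09))
for q in [(28,217),(106,205),(128,249),(35,263)]: print('stand',atz('scene',sz(*q),.09))
E
python3 fit.py
```

```text
[  0.6402  -0.031   -0.2013 -15.3601] 16.785908210740594 -1.2800055931791428 -2.4446306080768103
('br', 'top') [-0.587  -0.8412]
('red', 'top') [-0.6177 -0.4912]
('ht', 'top') [-0.505   0.0242]
('hb', 'top') [-0.0715  0.0733]
('br', 'scene') [ 0.1178 -0.7636]
('red', 'scene') [-0.7678 -0.0122]
('ht', 'scene') [-0.5236 -1.8053]
('hb', 'scene') [-0.5177  1.5949]
('nz', 'top') [ 6.2558 -4.1856]
('hub', 'top') [-0.0364 -0.0688]
('hub', 'scene') [-0.4556 -3.0356]
('h11', 'top') [-0.6999 -0.4228]
('h10', 'top') [-0.6155 -0.6072]
('h9', 'top') [-0.4301 -0.3412]
('h8', 'top') [-0.0282 -0.0785]
('h7', 'top') [-0.1761 -0.6773]
('h6', 'top') [-0.2026 -0.4669]
('h5', 'top') [-0.1597 -0.1652]
('h1', 'top') [-0.5325 -0.3917]
('h11', 'scene') [-0.1977 -0.4634]
('h10', 'scene') [-0.0352 -0.1793]
('h9', 'scene') [-0.0404  0.1561]
('h8', 'scene') [-0.2929 -0.5543]
('h7', 'scene') [-0.4387 -0.4995]
('h6', 'scene') [-0.299  -0.3007]
('h5', 'scene') [-0.6391 -0.2867]
disc [0.7426 0.0706 0.085 ]
wc [ 0.5908 -0.123   0.15  ]
hub [ 0.5888 -0.1331  0.1647]
nozzle [ 0.5968 -0.0936  0.4   ]
br [0.6152 0.0966 0.115 ]
handle [ 0.5612 -0.1832  0.1607]
pin top [ 0.4382 -0.3699  0.129 ] [ 0.4381 -0.3696  0.129 ]
stand [ 0.4798 -0.3388  0.09  ]
stand [ 0.4711 -0.4145  0.09  ]
stand [ 0.3938 -0.4051  0.09  ]
stand [ 0.4016 -0.3296  0.09  ]
stand [ 0.3982 -0.4049  0.09  ]
stand [ 0.4101 -0.3272  0.09  ]
stand [ 0.4724 -0.3131  0.09  ]
stand [ 0.4577 -0.4029  0.09  ]
```

step_arm([
  [-46,-10,-12,0,0,4.5],
  [-46,-12,-12,0,0,4.5],
  [-45,-12,-12,0,0,4.5],
  [-44,-12,-12,0,0,4.5],
  [-43,-12,-12,0,0,4.5],
  [-42,-12,-10,0,0,4.5],
  [-42,-12,-10,0,0,4.5],
  [-41,-12,-10,0,0,4.5],
  [-41,-12,-10,0,0,4.5],
  [-40,-12,-10,0,0,4.5],
  [-40,-12,-8,0,0,4.5],
  [-39,-12,-8,0,0,4.5],
], jaw=60, force=30)

```text
clock: 1.65
position: [0.4794, 0.0974, 0.357]
ee_rot: [0.644, 0.765, -0.004, -0.001]
ft_force: [0.6, -0.0, 0.1]
grip_width: 0.704
```

```bash
cat > plan.py <<'E'
from geo import *
from scipy.spatial.transform import Rotation as R, Slerp
p=np.load('unit.npy')
def ur(v): return U(p,v)[0]-np.r_[p[0],p[1],0]
AXW=ur(AX); UX=ur([1,0,0]); TD=ur(TOPD)
RC=R.from_matrix(np.c_[TD,UX,-AXW])
def wheelpt(th,a): return U(p,hd(th,a))[0]
def rel(pos,Rt):
    o=manip.get_obs(); R0=R.from_quat(o['ee_rot']); 
    d=R0.inv().apply(np.array(pos)-o['position'])*1000; w=np.degrees((R0.inv()*Rt).as_rotvec())
    return d,w,o
def rows(pos,Rt,n):
    o=manip.get_obs(); P=o['position'];R0=R.from_quat(o['ee_rot']); 
    S=Slerp([0,1],R.concatenate([R0,Rt])); out=[]
    for i in range(n):
        Ra,Rb=S(i/n),S((i+1)/n); d=Ra.inv().apply((np.array(pos)-P)/n)*1000
        out.append([round(float(x),1) for x in np.r_[d,np.degrees((Ra.inv()*Rb).as_rotvec())]])
    return out
E
python3 - <<'E'
from plan import *
print(RC.as_quat())
th=p[3]; pre=wheelpt(th,.029+.10); print(pre)
for r in rows(pre,RC,8): print(r)
E
```

```text
[ 0.7387  0.6032  0.2329 -0.1902]
[ 0.5517 -0.2298  0.2287]
[-41.8, 2.0, 16.2, -0.9, 4.4, 2.6]
[-42.8, 3.7, 13.0, -0.9, 4.4, 2.6]
[-43.4, 5.5, 9.8, -0.9, 4.4, 2.6]
[-43.8, 7.3, 6.6, -0.9, 4.4, 2.6]
[-43.8, 9.2, 3.4, -0.9, 4.4, 2.6]
[-43.4, 11.1, 0.2, -0.9, 4.4, 2.6]
[-42.8, 13.1, -2.9, -0.9, 4.4, 2.6]
[-41.8, 15.1, -5.9, -0.9, 4.4, 2.6]
```

Run:
```python
from plan import *
for r in rows([.44,-.24,.34],RC,8): print(r)
```

```text
[-40.7, -12.1, 2.4, -0.9, 4.4, 2.6]
[-41.3, -10.2, -0.9, -0.9, 4.4, 2.6]
[-41.5, -8.3, -4.2, -0.9, 4.4, 2.6]
[-41.4, -6.4, -7.4, -0.9, 4.4, 2.6]
[-40.9, -4.4, -10.7, -0.9, 4.4, 2.6]
[-40.1, -2.4, -13.8, -0.9, 4.4, 2.6]
[-39.0, -0.4, -16.8, -0.9, 4.4, 2.6]
[-37.6, 1.6, -19.8, -0.9, 4.4, 2.6]
```

step_arm([
  [-41,-12,2,-1,4.4,2.6],
  [-41,-10,-1,-1,4.4,2.6],
  [-41,-8,-4,-1,4.4,2.6],
  [-41,-6,-7,-1,4.4,2.6],
  [-41,-4,-11,-1,4.4,2.6],
  [-40,-2,-14,-1,4.4,2.6],
  [-39,0,-17,-1,4.4,2.6],
  [-38,2,-20,-1,4.4,2.6],
])

```text
clock: 2.65
position: [0.4355, -0.251, 0.3404]
ee_rot: [0.739, 0.595, 0.254, -0.188]
ft_force: [1.2, 1.1, 0.5]
grip_width: 0.703
```

Run:
```python
from plan import *
o=manip.get_obs(); print(o['joint_pos'],o['position'])
th=p[3]
for r in rows(wheelpt(th,.029+.10),RC,4): print(r)
```

```text
[ 0.0166  0.3377  0.9871  1.5351 -0.7542  1.8652  0.768 ] [ 0.4355 -0.251   0.3404]
[-7.8, 26.4, 29.9, 0.5, -0.5, -0.1]
[-7.6, 26.7, 29.7, 0.5, -0.5, -0.1]
[-7.4, 26.9, 29.5, 0.5, -0.5, -0.1]
[-7.2, 27.2, 29.3, 0.5, -0.5, -0.1]
```

step_arm([
  [-8,26,30,0.5,-0.5,0],
  [-8,27,30,0.5,-0.5,0],
  [-7,27,29,0.5,-0.5,0],
  [-7,27,29,0.5,-0.5,0],
])

```text
clock: 3.15
position: [0.549, -0.2415, 0.2259]
ee_rot: [0.747, 0.594, 0.231, -0.188]
ft_force: [-0.3, 0.6, -0.1]
grip_width: 0.701
```

Run:
```python
from plan import *
import cv2
o=manip.get_obs(); print(o['joint_pos'],o['position'])
th=p[3]; ci=manip.camera_info('wrist'); im=manip.camera('wrist')
X=np.vstack([wheelpt(th,a) for a in (.069,.046,.014)]+[U(p,WC+AX*.018)[0]])
uv=proj('wrist',X,ci); print(uv)
for u in uv: cv2.drawMarker(im,(int(round(u[0])),int(round(u[1]))),(0,255,0),0,12,1)
cv2.imwrite('pics/b_wrist.png',im)
d,w,_=rel(wheelpt(th,.029),RC); print(d,w)
```

```text
[ 0.0357  0.5985  0.8842  1.4638 -0.9069  1.7223  0.7602] [ 0.549  -0.2415  0.2259]
[[319.7689 198.4361]
 [319.5641 189.3705]
 [319.334  179.1846]
 [337.6425 127.8244]]
[11.1495 -2.297  98.8417] [ 0.2009  0.2456 -1.1789]
```

View pics/b_wrist.png

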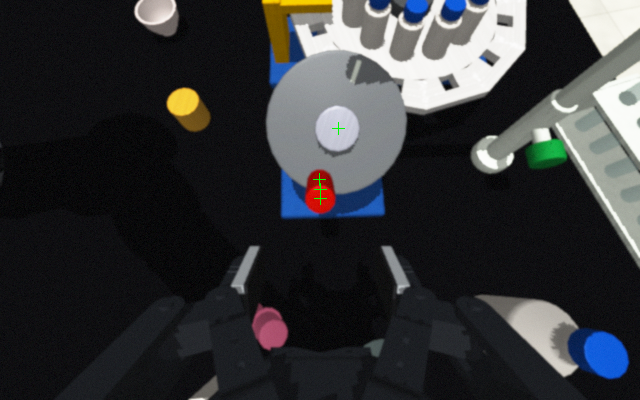

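step_arm([
  [8,-2,10,0,0,-1.2],
  [3,0,25,0,0,0],
  [0,0,25,0,0,0],
  [0,0,25,0,0,0],
  [0,0,12,0,0,0],
])

```text
clock: 3.82
position: [0.5617, -0.1728, 0.148]
ee_rot: [0.739, 0.604, 0.233, -0.186]
ft_force: [-0.8, -0.8, 0.9]
grip_width: 0.699
```

Run:
```python
from plan import *
d,w,o=rel(wheelpt(p[3],.029),RC); print(d,w,o['joint_pos'])
```

```text
[-1.1212  1.5596  0.6883] [0.3424 0.2481 0.1658] [-0.0771  0.602   0.8436  1.6295 -0.946   1.5464  0.7997]
```

Aligned; close on the handle.

step_arm([
  [-1,1.5,0,0,0,0],
  [0,0,0,0,0,0],
  [0,0,0,0,0,0],
  [0,0,0,0,0,0],
  [0,0,0,0,0,0],
], jaw=10, force=35)

```text
clock: 4.45
position: [0.563, -0.1743, 0.1489]
ee_rot: [0.739, 0.604, 0.234, -0.186]
ft_force: [0.4, 1.3, -3.1]
grip_width: 0.27
```

```bash
cat >> plan.py <<'E'
C0=U(p,WC)[0]
def crank(n,dth=.3,a=.029,ths=None):
    o=manip.get_obs(); v=RC.inv().apply(o['position']-C0); th=np.arctan2(v[1],v[0])
    print('th',th,'rad',np.hypot(v[0],v[1])*1000,'axial',-v[2]*1000,'F',RC.inv().apply(o['ft_force']),'joints',o['joint_pos'],'clock',o['clock'])
    print('turn err',rel(o['position'],RC)[1])
    R0=R.from_quat(o['ee_rot']); P=o['position']; q=[]
    for i in range(n):
        X=wheelpt(th+dth*(i+1),a); d=RC.inv().apply(X-P)*1000; P=X; q.append([round(float(x),1) for x in d])
    print(q)
E
python3 -c "
from plan import *
crank(10)"
```

```text
th -2.789347950423536 rad 49.3801876352298 axial 31.102114574703428 F [-0.6817  0.1315  3.3503] joints [-0.0737  0.6043  0.843   1.6241 -0.9474  1.5491  0.8002] clock 4.45
turn err [0.4046 0.2266 0.2289]
[[6.6, -13.3, 2.1], [10.7, -10.4, 0.0], [13.3, -6.7, -0.0], [14.7, -2.5, -0.0], [14.8, 2.0, 0.0], [13.6, 6.2, 0.0], [11.1, 10.0, 0.0], [7.7, 12.8, -0.0], [3.5, 14.5, -0.0], [-0.9, 14.9, 0.0]]
```

step_arm([
  [7,-13,1,0.4,0.2,0.2],
  [11,-10,0,0,0,0],
  [13,-7,0,0,0,0],
  [15,-2,0,0,0,0],
  [15,2,0,0,0,0],
])

```text
clock: 5.08
position: [0.5431, -0.1179, 0.1848]
ee_rot: [0.74, 0.602, 0.233, -0.188]
ft_force: [12.7, -3.9, -10.7]
grip_width: 0.275
```

```bash
python3 -c "
from plan import *
crank(10)"
```

```text
th -1.2438822572382875 rad 50.45798515090392 axial 31.16616601157147 F [-7.2095 13.205   8.0712] joints [-0.2194  0.4547  0.8846  1.7254 -0.8859  1.5106  0.6981] clock 5.075
turn err [ 0.2887  0.1907 -0.0955]
[[13.1, 7.3, 2.2], [10.7, 10.5, 0.0], [7.1, 13.2, 0.0], [2.9, 14.7, 0.0], [-1.6, 14.9, -0.0], [-5.9, 13.7, 0.0], [-9.7, 11.4, -0.0], [-12.6, 8.0, 0.0], [-14.4, 3.9, -0.0], [-14.9, -0.5, 0.0]]
```

step_arm([
  [13,8,1,0.3,0.2,0],
  [11,10,0,0,0,0],
  [7,13,0,0,0,0],
  [3,15,0,0,0,0],
  [-2,15,0,0,0,0],
  [-6,14,0,0,0,0],
  [-10,11,0,0,0,0],
  [-13,8,0,0,0,0],
  [-14,4,0,0,0,0],
])

```text
clock: 6.2
position: [0.6372, -0.147, 0.1778]
ee_rot: [0.74, 0.602, 0.226, -0.195]
ft_force: [-16.9, 1.7, 5.2]
grip_width: 0.271
```

```bash
python3 -c "
from plan import *
crank(14)"; python3 snap.py c scene
```

```text
th 1.486155846983377 rad 50.43304005537452 axial 30.891465259838814 F [  1.5534 -16.8833  -5.2414] joints [-0.0876  0.6825  0.8142  1.4316 -0.9963  1.6117  0.6446] clock 6.2
turn err [-0.7917  0.2425 -0.4223]
[[-14.9, -1.4, 1.9], [-14.0, -5.3, -0.0], [-11.8, -9.2, -0.0], [-8.5, -12.3, 0.0], [-4.5, -14.3, 0.0], [-0.1, -14.9, -0.0], [4.3, -14.3, -0.0], [8.4, -12.4, 0.0], [11.7, -9.4, -0.0], [13.9, -5.5, -0.0], [14.9, -1.1, 0.0], [14.6, 3.3, -0.0], [12.9, 7.5, -0.0], [10.2, 11.0, -0.0]]
```

View pics/c_scene.png

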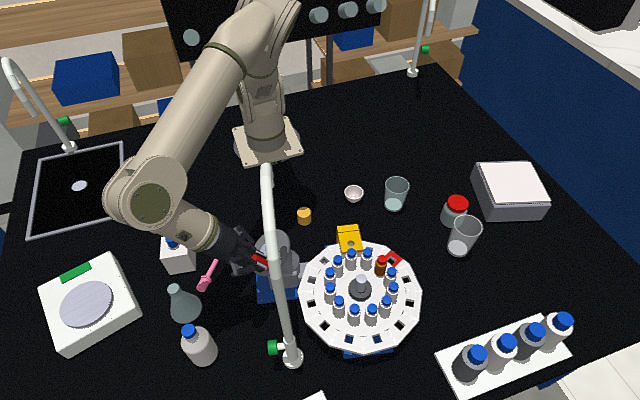

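```bash
python3 snap.py d top
python3 - <<'E'
import cv2,numpy as np
s=cv2.imread('pics/c_scene.png'); t=cv2.imread('pics/d_top.png')
a=cv2.resize(s[200:320,150:310],None,fx=2.5,fy=2.5,interpolation=cv2.INTER_CUBIC)
b=cv2.resize(t[130:250,320:480],None,fx=2.5,fy=2.5,interpolation=cv2.INTER_CUBIC)
cv2.imwrite('pics/d_z.png',np.hstack([a,b]))
E
```

```text
(no output)
```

View pics/d_z.png

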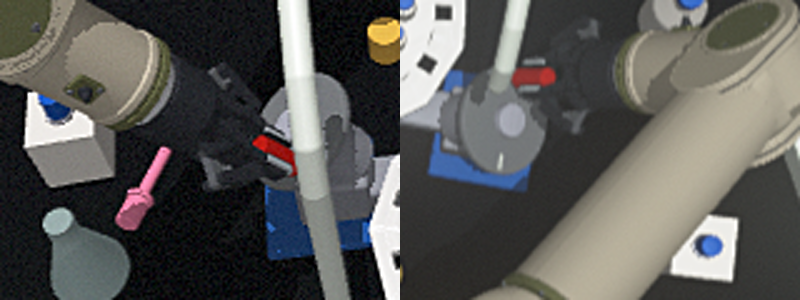

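step_arm([
  [-15,-1,1,-0.8,0.2,-0.4],
  [-14,-6,0,0,0,0],
  [-12,-9,0,0,0,0],
  [-8,-12,0,0,0,0],
  [-4,-14,0,0,0,0],
  [0,-15,0,0,0,0],
  [4,-14,0,0,0,0],
  [8,-12,0,0,0,0],
  [12,-9,0,0,0,0],
  [14,-5,0,0,0,0],
])

```text
clock: 7.55
position: [0.5377, -0.1387, 0.1697]
ee_rot: [0.738, 0.603, 0.235, -0.189]
ft_force: [7.6, -2.5, -2.0]
grip_width: 0.269
```

```bash
python3 -c "
from plan import *
crank(14)"
```

```text
th -1.7733476252807878 rad 49.97292463267798 axial 31.081670729544378 F [-1.9107  7.9131  1.067 ] joints [-0.1672  0.4959  0.8784  1.719  -0.902   1.5243  0.7579] clock 7.55
turn err [ 0.1945 -0.1118  0.0889]
[[14.9, -0.8, 2.1], [14.5, 3.7, 0.0], [12.8, 7.8, 0.0], [9.9, 11.2, 0.0], [6.1, 13.6, -0.0], [1.8, 14.8, 0.0], [-2.6, 14.7, -0.0], [-6.9, 13.3, 0.0], [-10.5, 10.7, 0.0], [-13.2, 7.1, 0.0], [-14.7, 2.9, -0.0], [-14.9, -1.6, -0.0], [-13.7, -5.9, 0.0], [-11.4, -9.7, 0.0]]
```

step_arm([
  [15,-1,1,0.2,0,0],
  [14.5,4,0,0,0,0],
  [13,8,0,0,0,0],
  [10,11,0,0,0,0],
  [6,14,0,0,0,0],
  [2,15,0,0,0,0],
  [-3,15,0,0,0,0],
  [-7,13,0,0,0,0],
  [-10.5,11,0,0,0,0],
  [-13,7,0,0,0,0],
  [-15,3,0,-0.5,0,-0.3],
  [-15,-2,0,0,0,0],
])

```text
clock: 9.05
position: [0.6329, -0.1597, 0.1685]
ee_rot: [0.739, 0.605, 0.229, -0.19]
ft_force: [-4.7, 1.0, 6.2]
grip_width: 0.27
```

```bash
python3 -c "
from plan import *
crank(14)"
```

```text
th 1.8125066563178285 rad 49.99041706769579 axial 30.913037147034363 F [ 3.6091 -4.7663 -5.0372] joints [-0.0697  0.692   0.8152  1.4406 -0.9997  1.6034  0.6802] clock 9.05
turn err [-0.3209  0.3666  0.0193]
[[-13.8, -5.7, 1.9], [-11.5, -9.5, 0.0], [-8.2, -12.5, -0.0], [-4.1, -14.4, 0.0], [0.3, -14.9, 0.0], [4.7, -14.2, -0.0], [8.7, -12.2, -0.0], [11.9, -9.0, -0.0], [14.0, -5.1, -0.0], [14.9, -0.7, 0.0], [14.5, 3.7, 0.0], [12.7, 7.8, 0.0], [9.9, 11.2, -0.0], [6.1, 13.6, 0.0]]
```

step_arm([
  [-14,-6,1,-0.3,0.3,0],
  [-11.5,-9.5,0,0,0,0],
  [-8,-12.5,0,0,0,0],
  [-4,-14.5,0,0,0,0],
  [0,-15,0,0,0,0],
  [5,-14,0,0,0,0],
  [9,-12,0,0,0,0],
  [12,-9,0,0,0,0],
  [14,-5,0,0,0,0],
  [15,-1,0,0,0,0],
  [14.5,4,0,0,0,0],
  [12.7,8,0,0,0,0],
  [10,11,0,0,0,0],
])

```text
clock: 10.68
position: [0.5689, -0.1001, 0.2005]
ee_rot: [0.74, 0.604, 0.233, -0.182]
ft_force: [4.1, -12.9, -9.8]
grip_width: 0.272
```

```bash
python3 -c "
from plan import *
crank(4,.12)"; python3 snap.py e top scene;  python3 - <<'E'
import cv2,numpy as np
s=cv2.imread('pics/e_scene.png'); t=cv2.imread('pics/e_top.png')
a=cv2.resize(s[200:360,260:420],None,fx=2.5,fy=2.5,interpolation=cv2.INTER_CUBIC)
b=cv2.resize(t[70:230,230:390],None,fx=2.5,fy=2.5,interpolation=cv2.INTER_CUBIC)
cv2.imwrite('pics/e_z.png',np.hstack([a,b]))
E
```

```text
th -0.5371492424059039 rad 50.86932240626218 axial 31.01897743545295 F [-15.3261   6.6306   1.2044] joints [-0.2569  0.4585  0.8839  1.6806 -0.8992  1.5098  0.6404] clock 10.675
turn err [0.7235 0.5792 0.2302]
[[2.0, 5.8, 2.0], [2.1, 5.6, -0.0], [1.4, 5.8, 0.0], [0.7, 6.0, -0.0]]
```

View pics/e_z.png

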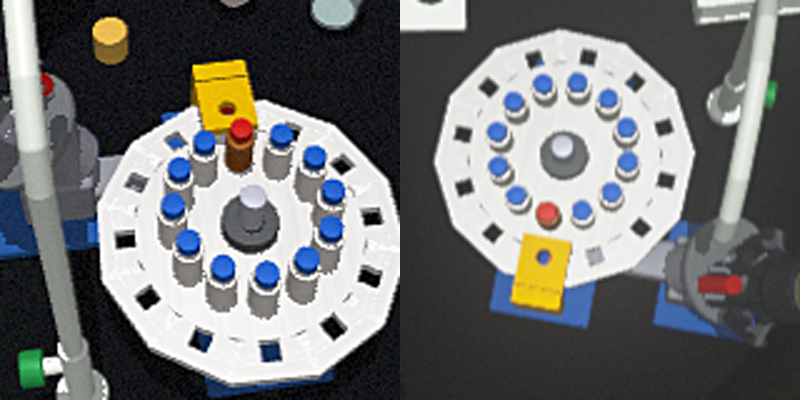

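step_arm([
  [2,6,1,0.5,0.4,0.2],
  [2,5.5,0,0,0,0],
  [1.5,6,0,0,0,0],
  [1,6,0,0,0,0],
  [0,3,0,0,0,0],
  [0,0,0,0,0,0],
])

```text
clock: 11.52
position: [0.5953, -0.0997, 0.2044]
ee_rot: [0.739, 0.604, 0.232, -0.189]
ft_force: [0.3, -3.3, 2.8]
grip_width: 0.273
```

```bash
python3 -c "
from plan import *
crank(1,.12)"
```

```text
th -0.005850546067358252 rad 50.66225537341028 axial 30.97054201941011 F [-0.9508  0.9192 -4.1093] joints [-0.2278  0.5182  0.863   1.6003 -0.9327  1.5482  0.6161] clock 11.525
turn err [0.0278 0.2341 0.013 ]
[[-1.0, 6.0, 2.0]]
```

step_arm([
  [0,0,0,0,0,0],
  [0,0,0,0,0,0],
  [0,0,0,0,0,0],
  [0,0,0,0,0,0],
  [0,0,-15,0,0,0],
  [0,0,-25,0,0,0],
  [0,0,-30,0,0,0],
  [-10,0,-30,0,0,0],
], jaw=52)

```text
clock: 12.52
position: [0.5816, -0.1625, 0.2837]
ee_rot: [0.738, 0.605, 0.231, -0.191]
ft_force: [1.3, -0.3, -0.7]
grip_width: 0.608
```

```bash
python3 snap.py f top scene;  python3 - <<'E'
import cv2,numpy as np
from plan import *
o=manip.get_obs(); print(o['position'],o['joint_pos'],o['ft_force'])
s=cv2.imread('pics/f_scene.png'); t=cv2.imread('pics/f_top.png')
for n,im in (('scene',s),('top',t)):
    for k in range(12):
        u=proj(n,U(p,hole(k*np.pi/6)))[0]; cv2.circle(im,tuple(int(round(x)) for x in u),1,(0,0,255),-1)
    print(n,proj(n,U(p,hd(0,.069))))
a=cv2.resize(s[200:360,240:420],None,fx=2.2,fy=2.5,interpolation=cv2.INTER_CUBIC)
b=cv2.resize(t[70:230,230:400],None,fx=2.35,fy=2.5,interpolation=cv2.INTER_CUBIC)
cv2.imwrite('pics/f_z.png',np.hstack([a,b]))
E
```

```text
[ 0.5811 -0.1661  0.2846] [-0.1137  0.5107  0.8994  1.44   -0.8987  1.7317  0.6033] [-1.4833  0.4684 -0.5868]
scene [[266.1509 232.7191]]
top [[363.1619 174.262 ]]
```

View pics/f_z.png

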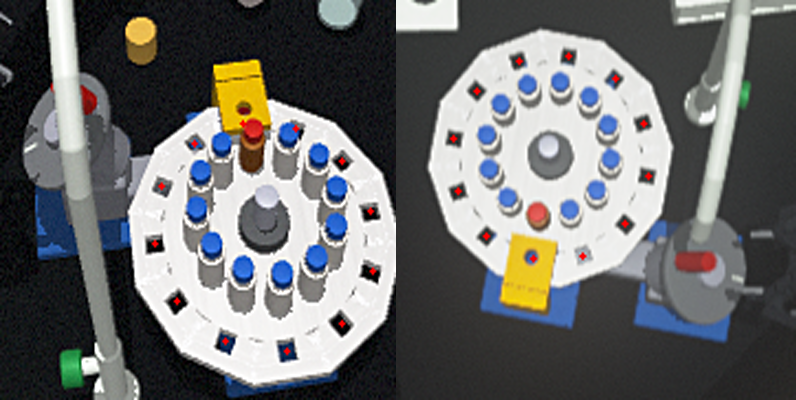

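View pics/f_scene.png

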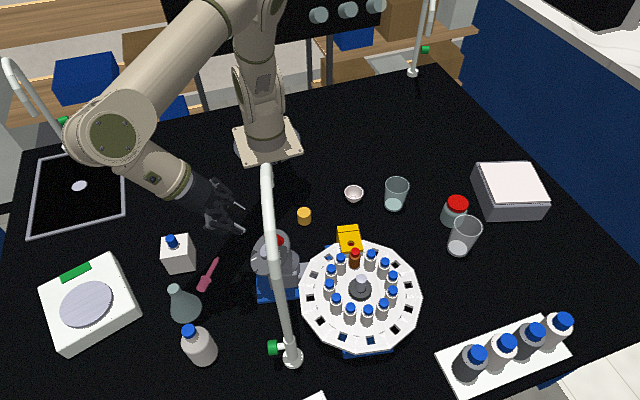

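```bash
cat >> plan.py <<'E'
def down(az):
    a=np.radians(az); y=np.array([np.cos(a),np.sin(a),0]); z=np.array([0,0,-1.]); return R.from_matrix(np.c_[np.cross(y,z),y,z])
E
python3 - <<'E'
from plan import *
for r in rows([.438,-.37,.25],down(30),8): print(r)
E
```

```text
[-25.9, -12.4, -12.7, 1.6, -4.2, -5.0]
[-25.6, -15.0, -10.5, 1.6, -4.2, -5.0]
[-24.8, -17.5, -8.2, 1.6, -4.2, -5.0]
[-23.7, -19.8, -5.9, 1.6, -4.2, -5.0]
[-22.2, -22.0, -3.7, 1.6, -4.2, -5.0]
[-20.4, -23.9, -1.5, 1.6, -4.2, -5.0]
[-18.2, -25.6, 0.6, 1.6, -4.2, -5.0]
[-15.8, -27.1, 2.5, 1.6, -4.2, -5.0]
```

step_arm([
  [-26,-12,-13,1.6,-4.2,-5],
  [-26,-15,-10,1.6,-4.2,-5],
  [-25,-17,-8,1.6,-4.2,-5],
  [-24,-20,-6,1.6,-4.2,-5],
  [-22,-22,-4,1.6,-4.2,-5],
  [-20,-24,-1,1.6,-4.2,-5],
  [-18,-26,1,1.6,-4.2,-5],
  [-16,-27,2,1.6,-4.2,-5],
])

```text
clock: 13.62
position: [0.4365, -0.3769, 0.2508]
ee_rot: [0.49, 0.871, -0.011, 0.005]
ft_force: [-0.4, -1.2, 0.4]
grip_width: 0.611
```

Run:
```python
from plan import *
import cv2
ci=manip.camera_info('wrist'); im=manip.camera('wrist')
d,w,o=rel([.438,-.37,.2],down(30)); print(d,w,o['joint_pos'],o['position'])
for X in ([.438,-.37,.129],[.438,-.37,.09]):
    u=proj('w',X,ci)[0]; print(u); cv2.drawMarker(im,(int(round(u[0])),int(round(u[1]))),(0,255,0),0,12,1)
cv2.imwrite('pics/g_wrist.png',im)
```

```text
[ 7.2287  9.6512 50.5717] [-0.9472  1.3901  1.3124] [-0.2039  0.2938  1.0144  1.6234 -0.2325  1.3457  1.3853] [ 0.4336 -0.3797  0.2509]
[327.3218 183.9435]
[327.0311 173.3028]
```

View pics/g_wrist.png

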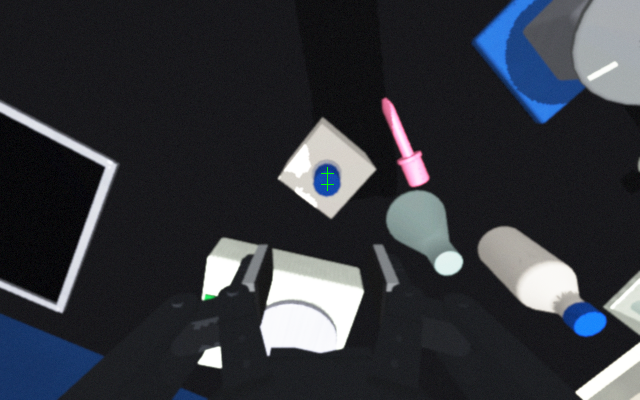

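step_arm([
  [7,9.5,10,-0.9,1.4,1.3],
  [0,0,20,0,0,0],
  [0,0,20,0,0,0],
  [0,0,0,0,0,0],
])

```text
clock: 14.18
position: [0.4399, -0.3649, 0.1956]
ee_rot: [0.501, 0.865, 0.003, -0.003]
ft_force: [0.1, 0.9, -0.2]
grip_width: 0.613
```

Run:
```python
from plan import *
import cv2
ci=manip.camera_info('wrist'); im=manip.camera('wrist')
d,w,o=rel([.438,-.37,.098],down(30)); print(d,w,o['joint_pos'],o['position'])
for X in ([.438,-.37,.129],[.438,-.37,.09]):
    u=proj('w',X,ci)[0]; print(u); cv2.drawMarker(im,(int(round(u[0])),int(round(u[1]))),(0,255,0),0,12,1)
cv2.imwrite('pics/h_wrist.png',im[100:300,200:450].repeat(3,0).repeat(3,1))
```

```text
[-3.613  -4.4658 98.5673] [ 0.1341 -0.3609 -0.1759] [-0.1773  0.3482  0.9813  1.6895 -0.3054  1.2722  1.3898] [ 0.4402 -0.3653  0.1966]
[314.8831 217.5357]
[315.5764 201.359 ]
```

View pics/h_wrist.png

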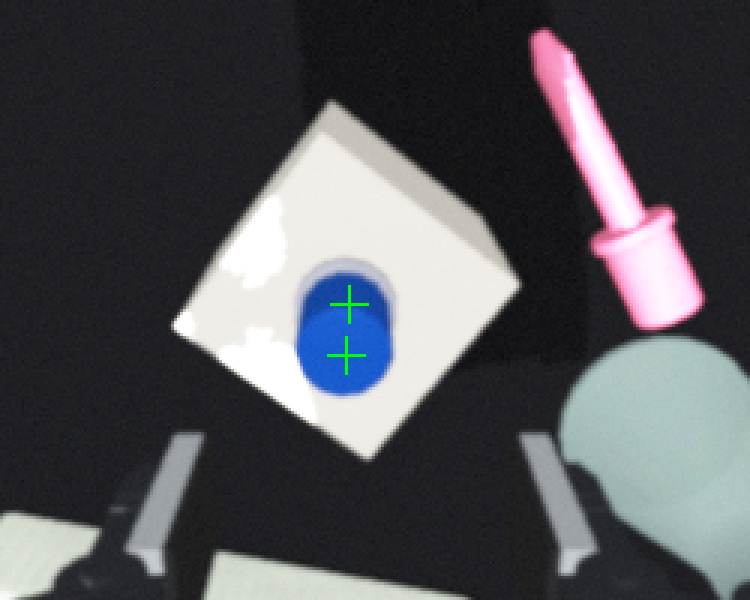

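step_arm([
  [-3.5,-4.5,15,0,-0.4,0],
  [0,0,25,0,0,0],
  [0,0,25,0,0,0],
  [0,0,20,0,0,0],
  [0,0,10,0,0,0],
  [0,0,0,0,0,0],
])

```text
clock: 14.98
position: [0.4383, -0.3725, 0.0973]
ee_rot: [0.502, 0.865, 0.0, 0.002]
ft_force: [0.3, -0.1, -0.5]
grip_width: 0.605
```

Run:
```python
from plan import *
d,w,o=rel([.438,-.37,.098],down(30)); print(d,w,o['joint_pos'],o['position'],o['ft_force'])
```

```text
[ 2.2905  0.9359 -0.7206] [ 0.1557  0.2173 -0.277 ] [-0.1007  0.4622  0.9103  1.7935 -0.4116  1.0837  1.474 ] [ 0.4383 -0.3725  0.0973] [ 0.2798 -0.075  -0.4805]
```

step_arm([
  [2.3,1,-1,0.2,0.2,-0.3],
  [0,0,0,0,0,0],
  [0,0,0,0,0,0],
  [0,0,0,0,0,0],
  [0,0,0,0,0,0],
], jaw=10, force=50)

```text
clock: 15.6
position: [0.4389, -0.3703, 0.1001]
ee_rot: [0.5, 0.866, -0.0, 0.001]
ft_force: [-0.6, -0.2, -1.5]
grip_width: 0.299
```

Run:
```python
from plan import *
d,w,o=rel([.438,-.37,.098],down(30)); print(d,w,o['joint_pos'],o['position'],o['ft_force'],o['grip_width']*85.4)
```

```text
[ 0.7144 -0.5786  2.1173] [0.0348 0.1268 0.0574] [-0.1072  0.4578  0.9124  1.7917 -0.4052  1.0901  1.4716] [ 0.4389 -0.3703  0.1001] [-0.5716 -0.1793 -1.4968] 25.515390019859982
```

step_arm([
  [0,0,-10,0,0,0],
  [0,0,-20,0,0,0],
  [0,0,-25,0,0,0],
  [0,0,-25,0,0,0],
  [0,0,-25,0,0,0],
  [0,0,-25,0,0,0],
  [0,0,0,0,0,0],
])

```text
clock: 16.48
position: [0.4382, -0.3718, 0.2422]
ee_rot: [0.501, 0.866, -0.0, 0.004]
ft_force: [0.4, 0.9, -2.6]
grip_width: 0.295
```

```bash
python3 snap.py i scene wrist
python3 - <<'E'
from plan import *
d,w,o=rel([.438,-.37,.228],down(30)); print(d,w,o['joint_pos'],o['position'],o['ft_force'],o['grip_width']*85.4)
# arc waypoints: az -40 -> 9
import math
tgt=U(p,[-.05,.12,.25])[0]; print(tgt)
print('via'); 
for r in rows([.43,-.12,.27],down(50),7): print(r)
E
```

```text
[ 0.6578  0.7069 11.8048] [ 0.1006  0.2214 -0.0676] [-0.197   0.3082  1.0088  1.6345 -0.2674  1.3428  1.373 ] [ 0.4377 -0.3709  0.2398] [ 0.783   0.3045 -1.1991] 25.4278214874243
[0.6152 0.0966 0.25  ]
via
[31.6, 16.9, -4.4, 0.0, 0.0, -2.9]
[30.7, 18.5, -4.4, 0.0, 0.0, -2.9]
[29.7, 20.0, -4.4, 0.0, 0.0, -2.9]
[28.7, 21.5, -4.4, 0.0, 0.0, -2.9]
[27.6, 22.9, -4.3, 0.0, 0.0, -2.9]
[26.4, 24.2, -4.3, 0.0, 0.0, -2.9]
[25.2, 25.5, -4.3, 0.0, 0.0, -2.9]
```

View pics/i_scene.png

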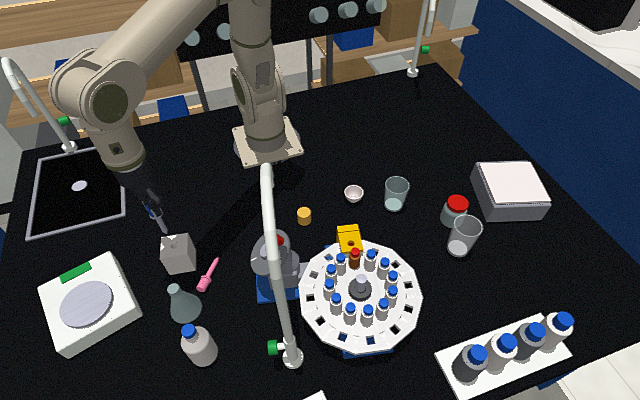

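step_arm([
  [31,17,-5,0,0,-3],
  [31,18,-5,0,0,-3],
  [30,20,-4,0,0,-3],
  [29,21,-4,0,0,-3],
  [28,23,-4,0,0,-3],
  [26,24,-4,0,0,-3],
  [25,25,-4,0,0,-2],
])

```text
clock: 17.45
position: [0.4214, -0.1146, 0.2635]
ee_rot: [0.339, 0.941, -0.003, -0.003]
ft_force: [0.9, 0.2, -1.9]
grip_width: 0.298
```

Run:
```python
from plan import *
d,w,o=rel([.43,-.12,.27],down(50)); print(d,w,o['joint_pos'],o['position'],o['ft_force'],o['grip_width']*85.4)
for r in rows([.46,.09,.27],down(72),6): print(r)
```

```text
[-9.9936  1.2868 -6.5873] [-0.4152 -0.2125  0.3266] [-0.6643 -0.1984  0.7365  1.9015  0.1385  1.3969  0.9157] [ 0.4214 -0.1146  0.2635] [ 0.851   0.1869 -1.8754] 25.47932551461015
[16.8, 30.3, -1.2, -0.1, -0.0, -3.6]
[14.9, 31.3, -1.2, -0.1, -0.0, -3.6]
[12.9, 32.2, -1.2, -0.1, -0.0, -3.6]
[10.8, 33.0, -1.2, -0.1, -0.0, -3.6]
[8.7, 33.6, -1.2, -0.1, -0.0, -3.6]
[6.6, 34.1, -1.1, -0.1, -0.0, -3.6]
```

Run:
```python
from plan import *
for r in rows([.51,.09,.27],down(78.5),6): print(r)
```

```text
[10.4, 35.7, -1.3, -0.1, -0.1, -4.7]
[7.5, 36.4, -1.3, -0.1, -0.1, -4.7]
[4.5, 36.9, -1.2, -0.1, -0.1, -4.7]
[1.4, 37.1, -1.2, -0.1, -0.1, -4.7]
[-1.6, 37.1, -1.2, -0.1, -0.1, -4.7]
[-4.7, 36.9, -1.1, -0.1, -0.1, -4.7]
```

step_arm([
  [10,36,-1,0,0,-4.7],
  [7,36,-1,0,0,-4.7],
  [4,37,-1,0,0,-4.7],
  [1,37,-1,0,0,-4.7],
  [-2,37,-1,0,0,-4.7],
  [-5,37,-1,0,0,-4.7],
  [0,0,0,0,0,0],
])

```text
clock: 18.32
position: [0.5088, 0.0988, 0.262]
ee_rot: [0.09, 0.996, -0.003, -0.008]
ft_force: [0.1, -0.2, -2.2]
grip_width: 0.302
```

```bash
python3 snap.py j scene top
python3 - <<'E'
from plan import *
B=U(p,[-.05,.12,0])[0]; 
d,w,o=rel(B+[0,0,.24],down(78.5)); print(d,w,o['joint_pos'],o['position'],o['ft_force'],o['grip_width']*85.4)
E
```

```text
[-104.9141   20.7615   20.7381] [-0.4319 -0.8669  0.9109] [-0.8575  0.0839  0.6258  1.7102 -0.0494  1.3804  1.1627] [0.5086 0.0955 0.2625] [ 0.1597 -0.8801 -1.2524] 25.43846587930839
```

View pics/j_scene.png

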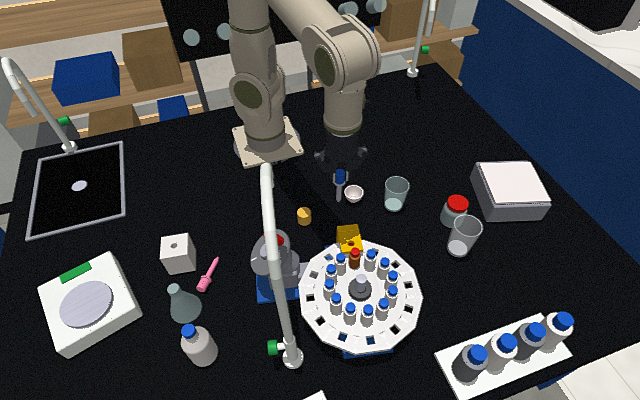

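View pics/j_top.png

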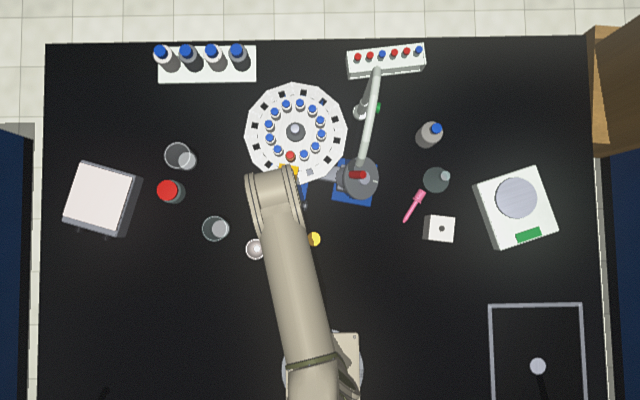

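step_arm([
  [-30,6,5,-0.4,-0.8,0.9],
  [-30,6,5,0,0,0],
  [-25,6,5,0,0,0],
  [-20,3,5,0,0,0],
  [0,0,0,0,0,0],
])

```text
clock: 19.05
position: [0.6167, 0.0884, 0.2407]
ee_rot: [0.106, 0.994, -0.0, -0.001]
ft_force: [-0.4, -0.4, -2.4]
grip_width: 0.3
```

Run:
```python
from plan import *
B=U(p,[-.05,.12,0])[0]; 
d,w,o=rel(B+[0,0,.23],down(78.5)); print(d,w,o['joint_pos'],o['position'],o['ft_force'],o['grip_width']*85.4)
```

```text
[ 3.1689  7.6916 10.7064] [-0.0472 -0.1425 -0.6453] [-0.718   0.3682  0.6595  1.4816 -0.2268  1.3718  1.3132] [0.6167 0.0884 0.2407] [-0.4389 -0.4466 -2.4216] 25.596115324537088
```

step_arm([
  [3,7.7,5,0,-0.1,-0.6],
  [0,0,0,0,0,0],
  [0,0,0,0,0,0],
])

```text
clock: 19.42
position: [0.6138, 0.0961, 0.236]
ee_rot: [0.101, 0.995, 0.0, -0.001]
ft_force: [0.4, -0.2, -0.8]
grip_width: 0.3
```

Run:
```python
from plan import *
import cv2
B=U(p,[-.05,.12,0])[0]; 
ci=manip.camera_info('wrist'); im=manip.camera('wrist'); im2=manip.camera('scene')
d,w,o=rel(B+[0,0,.23],down(78.5)); print(d,w,o['position'])
q=R.from_quat(o['ee_rot']); T=o['position']
for n,c,i in (('w',ci,im),('scene',None,im2)):
    for X,col in ((B+[0,0,.115],(0,255,0)),(T+q.apply([0,0,.09]),(255,0,255)),(T+q.apply([0,0,.010]),(255,0,255))):
        u=proj(n,X,c)[0]; print(n,u)
        cv2.drawMarker(i,(int(round(u[0])),int(round(u[1]))),col,0,6,1)
cv2.imwrite('pics/k_wrist.png',im)
cv2.imwrite('pics/k_scene.png',cv2.resize(im2[120:320,250:450],None,fx=3,fy=3,interpolation=cv2.INTER_CUBIC))
```

```text
[-1.2185  0.5424  5.9807] [ 0.0078 -0.0611 -0.1003] [0.6139 0.0963 0.236 ]
w [320.7508 193.4117]
w [320.2051 202.9619]
w [320.2209 248.4063]
scene [350.8321 242.8079]
scene [351.1026 235.9872]
scene [352.643  217.9012]
```

View pics/k_wrist.png

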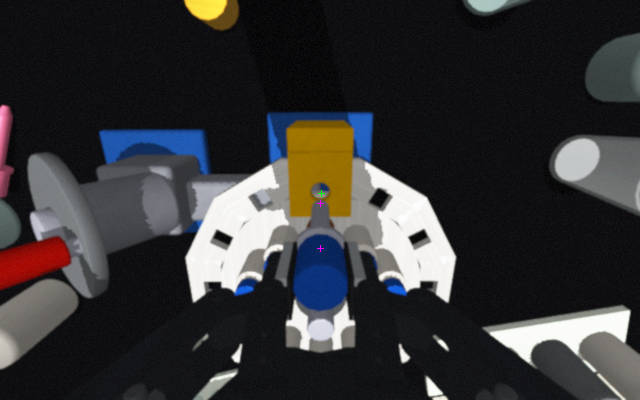

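View pics/k_scene.png

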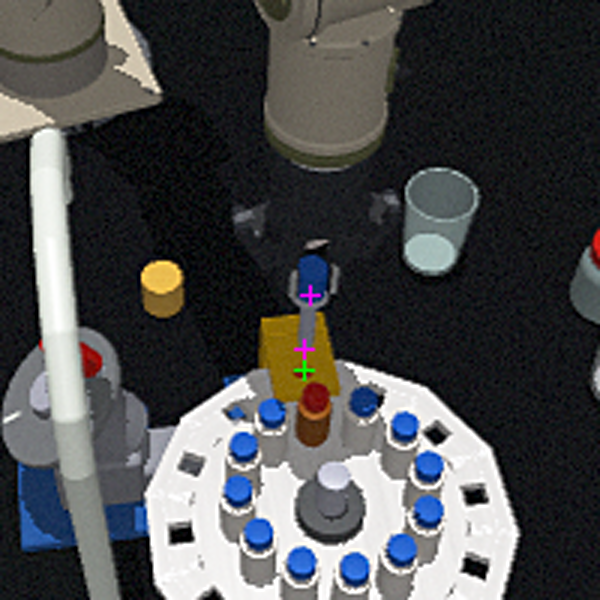

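Run:
```python
import cv2
im=cv2.imread('pics/k_wrist.png')
cv2.imwrite('pics/k_wz.png',cv2.resize(im[170:260,270:370],None,fx=6,fy=6,interpolation=cv2.INTER_CUBIC))
```

```text
(no output)
```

View pics/k_wz.png

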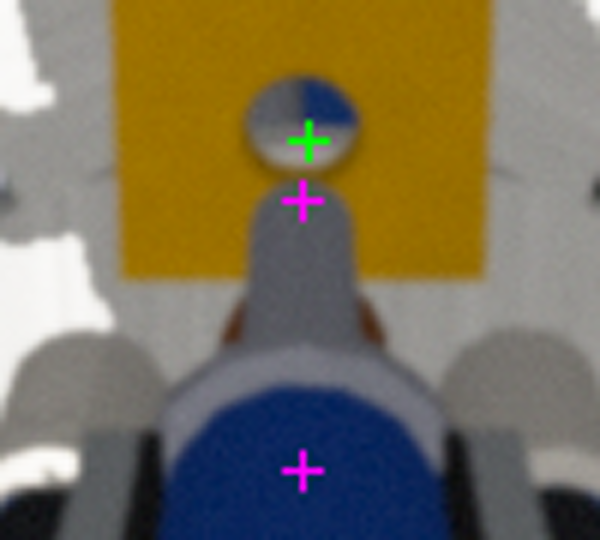

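Run:
```python
from plan import *
import cv2
ci=manip.camera_info('wrist')
print('pred',U(p,[-.05,.12,.115])[0])
print('w',atz('w',(320.3,190.3),.115,ci)); print('top',atz('top',(287.6,173.0),.115)); print('scene',atz('scene',(350.7,243.6),.115))
t=cv2.imread('pics/f_top.png');s=cv2.imread('pics/f_scene.png')
t=cv2.imread('pics/a_top.png');s=cv2.imread('pics/a_scene.png')
a=cv2.resize(t[160:190,270:310],None,fx=10,fy=10,interpolation=cv2.INTER_CUBIC)
b=cv2.resize(s[225:255,330:370],None,fx=10,fy=10,interpolation=cv2.INTER_CUBIC)
cv2.imwrite('pics/l.png',np.hstack([a,b]))
```

```text
pred [0.6152 0.0966 0.115 ]
w [0.6122 0.097  0.115 ]
top [0.6127 0.0948 0.115 ]
scene [0.6175 0.0953 0.115 ]
```

View pics/l.png

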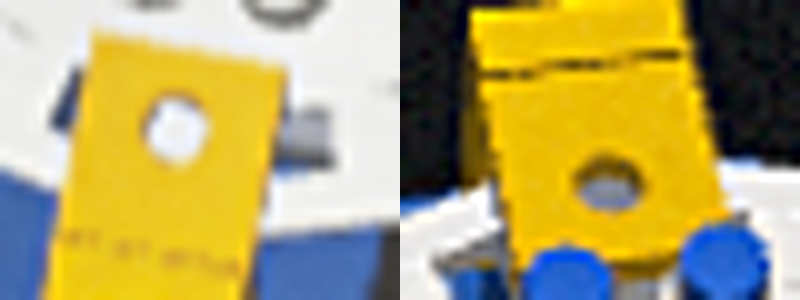

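step_arm([
  [0,0,12,0,0,0],
  [0,0,12,0,0,0],
  [0,0,0,0,0,0],
  [0,0,0,0,0,0],
])

```text
clock: 20.02
position: [0.6135, 0.0962, 0.2098]
ee_rot: [0.101, 0.995, -0.0, -0.001]
ft_force: [0.6, -0.7, -1.7]
grip_width: 0.298
```

Run:
```python
from plan import *
import cv2
B=np.array([.614,.0962,0]); 
ci=manip.camera_info('wrist'); im=manip.camera('wrist')
d,w,o=rel(B+[0,0,.21],down(78.5)); print(d,w,o['position'],o['ft_force'])
q=R.from_quat(o['ee_rot']); T=o['position']
im=cv2.resize(im[170:260,270:370],None,fx=6,fy=6,interpolation=cv2.INTER_CUBIC)
for X,col in ((B+[0,0,.115],(0,255,0)),(T+q.apply([0,0,.09]),(255,0,255))):
        u=(proj('w',X,ci)[0]-[270,170]+.5)*6-.5; print(u)
        cv2.drawMarker(im,(int(round(u[0])),int(round(u[1]))),col,0,20,1)
cv2.imwrite('pics/m_wz.png',im)
```

```text
[-0.5774  0.0676 -0.2833] [-0.0152 -0.114  -0.1003] [0.6134 0.0962 0.2097] [-0.3827 -0.5429 -1.8308]
[303.0065 192.8396]
[302.3488 198.768 ]
```

View pics/m_wz.png

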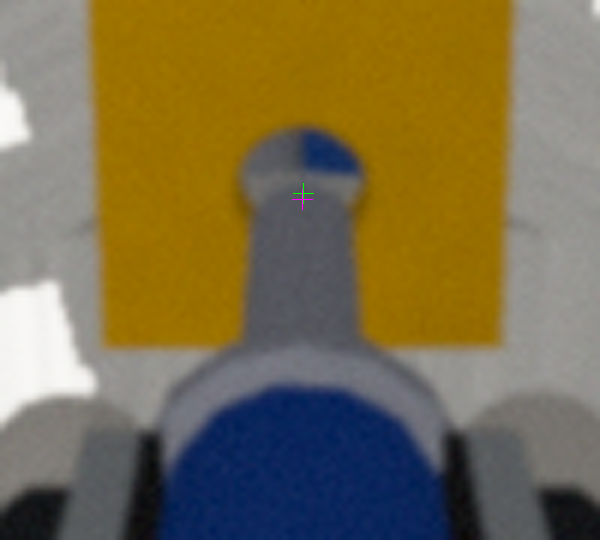

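Run:
```python
from plan import *
import cv2
im=manip.camera('wrist'); s=manip.camera('scene')
c=cv2.resize(im[185:225,300:340],None,fx=12,fy=12,interpolation=cv2.INTER_CUBIC).astype(float)
c=np.clip((c-40)*1.8,0,255).astype('uint8')
b=cv2.resize(s[215:255,330:370],None,fx=8,fy=12,interpolation=cv2.INTER_CUBIC)
cv2.imwrite('pics/n.png',np.hstack([c,b]))
```

```text
(no output)
```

View pics/n.png

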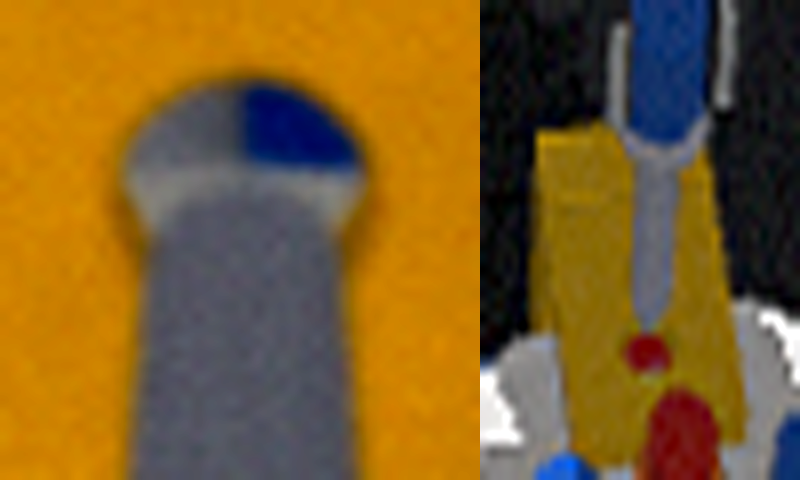

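Run:
```python
from plan import *
o=manip.get_obs(); q=R.from_quat(o['ee_rot']); T=o['position']; ci=manip.camera_info('wrist')
print('cam in tool', q.inv().apply(-ci['R'].T@ci['t']-T), q.inv().apply(ci['R'][2]))
def z6(X): return ((proj('w',X,ci)[0]-[270,170]+.5)*6-.5)
for dz in (0,.005):
    for l,zz,r in (('tip c',.0,0),('tip near r4',0,.004),('shank12 near',.012,.007),('collar under near',.080,.016),('collar top near',.085,.016),('grip near',.085,.0135),('grip top near',.119,.0135),('collar left',.085,0)):
        X=T+q.apply([r,0,.09-zz-dz]); 
        if l=='collar left': X=T+q.apply([0,.016,.09-zz-dz]); 
        print(dz,l,z6(X))
    print([z6(X) for X in (T+q.apply([0,-.016,.09-.085-dz]),)])
```

```text
cam in tool [ 0.0827  0.0001 -0.142 ] [-0.3194 -0.0004  0.9476]
0 tip c [302.5718 199.6011]
0 tip near r4 [302.5706 173.0128]
0 shank12 near [302.5273 180.5525]
0 collar under near [302.1674 322.9522]
0 collar top near [302.1299 344.6693]
0 grip near [302.1331 369.1765]
0 grip top near [301.8073 564.3122]
0 collar left [469.0651 497.4644]
[array([135.2469, 497.4033])]
0.005 tip c [302.5547 211.6208]
0.005 tip near r4 [302.5535 184.572 ]
0.005 shank12 near [302.5083 192.8938]
0.005 collar under near [302.1299 344.6693]
0.005 collar top near [302.0901 367.7069]
0.005 grip near [302.0936 392.8381]
0.005 grip top near [301.7452 601.5332]
0.005 collar left [473.9413 524.2698]
[array([130.2955, 524.205 ])]
```

step_arm([
  [1,0,3,0,0,0],
  [0,0,6,0,0,0],
  [0,0,6,0,0,0],
  [0,0,0,0,0,0],
])

```text
clock: 20.68
position: [0.6126, 0.0966, 0.1941]
ee_rot: [0.101, 0.995, 0.0, -0.001]
ft_force: [-0.4, -0.3, -1.8]
grip_width: 0.299
```

```bash
cat > chk.py <<'E'
from plan import *
import cv2,sys
B=np.array([.6135,.0962,0])
d,w,o=rel(B+[0,0,.125],down(78.5)); q=R.from_quat(o['ee_rot']); print('to final',d,w,o['position'],'Ftool',q.inv().apply(o['ft_force']),o['grip_width']*85.4,o['clock'])
im=manip.camera('wrist'); s=manip.camera('scene')
c=cv2.resize(im[170:260,270:370],None,fx=5,fy=5,interpolation=cv2.INTER_CUBIC).astype(float)
c=np.clip((c-30)*1.5,0,255).astype('uint8')
b=cv2.resize(s[205:265,325:375],None,fx=6,fy=7.5,interpolation=cv2.INTER_CUBIC)
cv2.imwrite(f'pics/{sys.argv[1]}.png',np.hstack([c,b]))
E
python3 chk.py o1
```

```text
to final [-1.0729 -0.2176 69.1409] [ 0.0179 -0.0707 -0.0926] [0.6126 0.0966 0.1941] Ftool [ 0.2959 -0.3445  1.837 ] 25.56002654749875 20.675
```

View pics/o1.png

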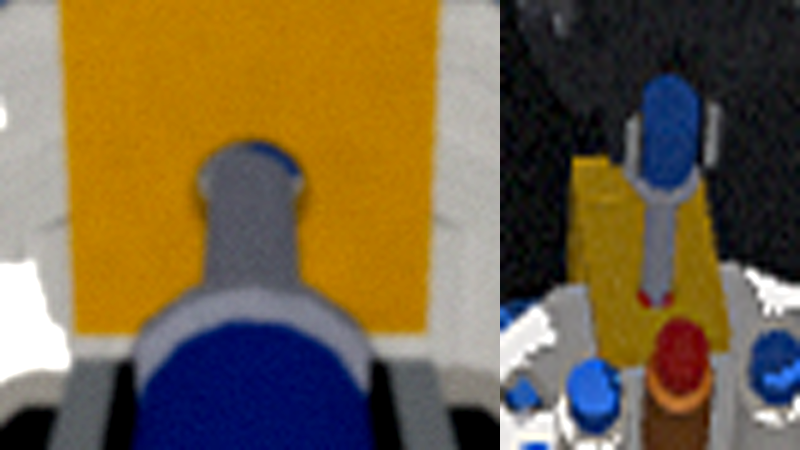

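step_arm([
  [0,0,5,0,0,0],
  [0,0,5,0,0,0],
  [0,0,0,0,0,0],
])

```text
clock: 21.15
position: [0.613, 0.0966, 0.1842]
ee_rot: [0.101, 0.995, 0.0, -0.0]
ft_force: [-0.4, 0.5, -1.9]
grip_width: 0.297
```

```bash
python3 chk.py o2
```

```text
to final [-0.5904 -0.3239 59.2138] [ 0.0435 -0.0107 -0.0926] [0.613  0.0966 0.1842] Ftool [0.5018 0.4199 1.9181] 25.377168015313018 21.15
```

View pics/o2.png

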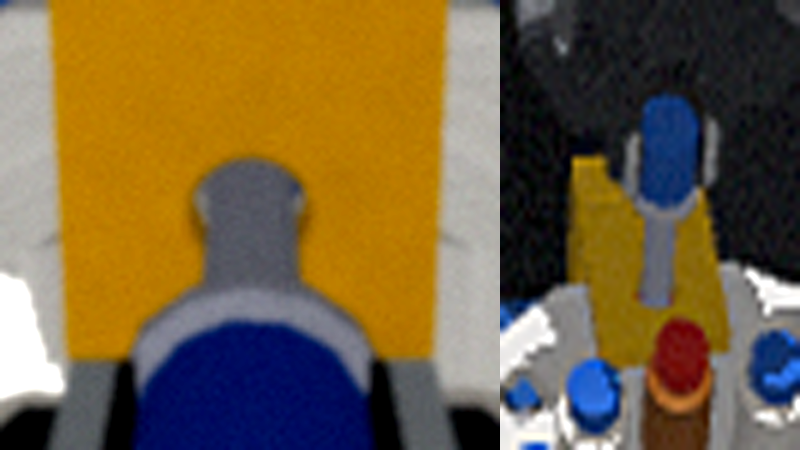

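step_arm([
  [0,0,6,0,0,0],
  [0,0,6,0,0,0],
  [0,0,6,0,0,0],
  [0,0,0,0,0,0],
])

```text
clock: 21.75
position: [0.6131, 0.0966, 0.1653]
ee_rot: [0.101, 0.995, 0.0, 0.0]
ft_force: [0.6, 0.7, -3.0]
grip_width: 0.3
```

```bash
python3 chk.py o3
```

```text
to final [-0.4466 -0.4004 40.2558] [ 0.0586  0.0104 -0.0937] [0.6131 0.0966 0.1653] Ftool [-0.4835  0.8236  3.0091] 25.63670637940052 21.75
```

step_arm([
  [0,0,6,0,0,0],
  [0,0,6,0,0,0],
  [0,0,6,0,0,0],
  [0,0,0,0,0,0],
])

```text
clock: 22.35
position: [0.6135, 0.0967, 0.1467]
ee_rot: [0.101, 0.995, 0.001, 0.001]
ft_force: [-0.2, 0.0, -1.1]
grip_width: 0.3
```

```bash
python3 chk.py o4
```

```text
to final [-0.0391 -0.4995 21.6908] [ 0.0827  0.0658 -0.093 ] [0.6135 0.0967 0.1467] Ftool [0.1751 0.0027 1.121 ] 25.592727488109343 22.35
```

View pics/o4.png

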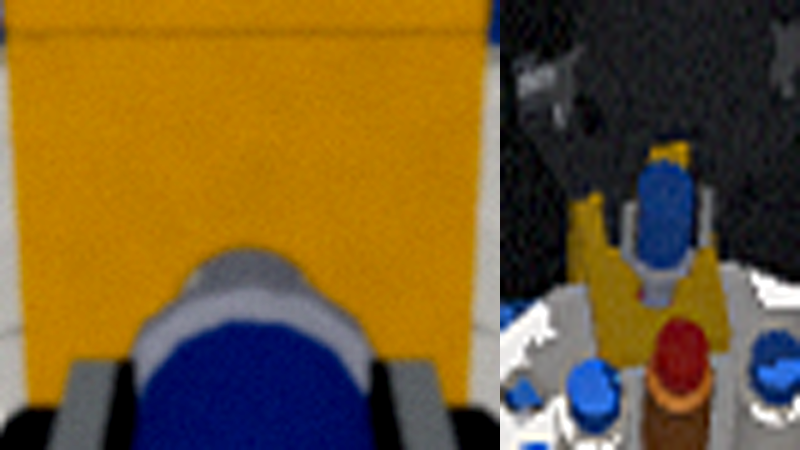

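step_arm([
  [0,0,6,0,0,0],
  [0,0,6,0,0,0],
  [0,0,4,0,0,0],
  [0,0,0,0,0,0],
])

```text
clock: 22.95
position: [0.6132, 0.0974, 0.1301]
ee_rot: [0.101, 0.995, 0.001, 0.0]
ft_force: [-1.9, 0.7, -1.6]
grip_width: 0.301
```

step_arm([
  [0,0,2,0,0,0],
  [0,0,2,0,0,0],
  [0,0,0,0,0,0],
])

```text
clock: 23.32
position: [0.6132, 0.0975, 0.126]
ee_rot: [0.101, 0.995, 0.001, 0.0]
ft_force: [-1.4, 0.8, -1.2]
grip_width: 0.301
```

```bash
python3 chk.py o5
```

```text
to final [-0.5264 -1.2487  0.9647] [ 0.1441  0.0173 -0.0539] [0.6132 0.0975 0.126 ] Ftool [1.4976 0.4927 1.1517] 25.73504001968434 23.325
```

View pics/o5.png

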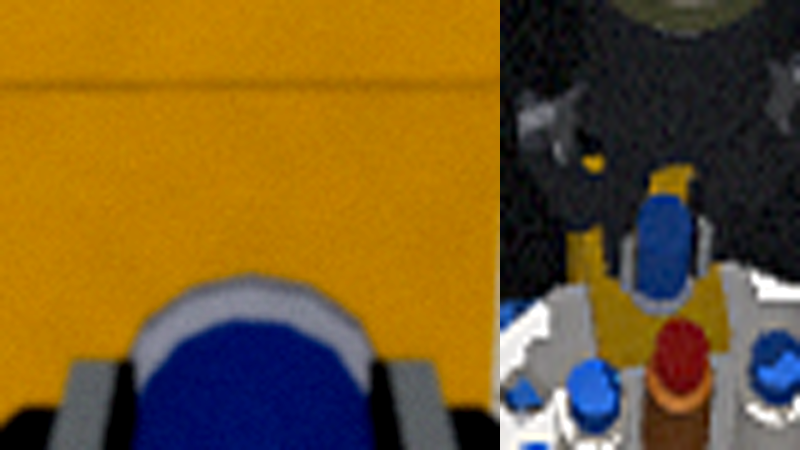

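step_arm([
  [0,0,2,0,0,0],
  [0,0,0,0,0,0],
])

```text
clock: 23.68
position: [0.6134, 0.0975, 0.1245]
ee_rot: [0.101, 0.995, 0.001, 0.0]
ft_force: [-1.5, 0.6, 0.3]
grip_width: 0.299
```

step_arm([
  [0,0,2,0,0,0],
  [0,0,0,0,0,0],
])

```text
clock: 23.92
position: [0.6134, 0.0975, 0.1246]
ee_rot: [0.101, 0.995, 0.002, 0.0]
ft_force: [-1.3, 0.8, -2.3]
grip_width: 0.298
```

step_arm([
  [0,0,3,0,0,0],
])

```text
clock: 24.05
position: [0.6137, 0.0975, 0.1242]
ee_rot: [0.101, 0.995, 0.003, 0.001]
ft_force: [-20.3, -0.9, 41.2]
grip_width: 0.3
```

```bash
python3 chk.py o6
```

```text
to final [-0.0912 -1.3502 -0.8405] [ 0.3275  0.0438 -0.0758] [0.6137 0.0975 0.1242] Ftool [ 19.6546  -4.6854 -41.2681] 25.61069659585117 24.05
```

View pics/o6.png

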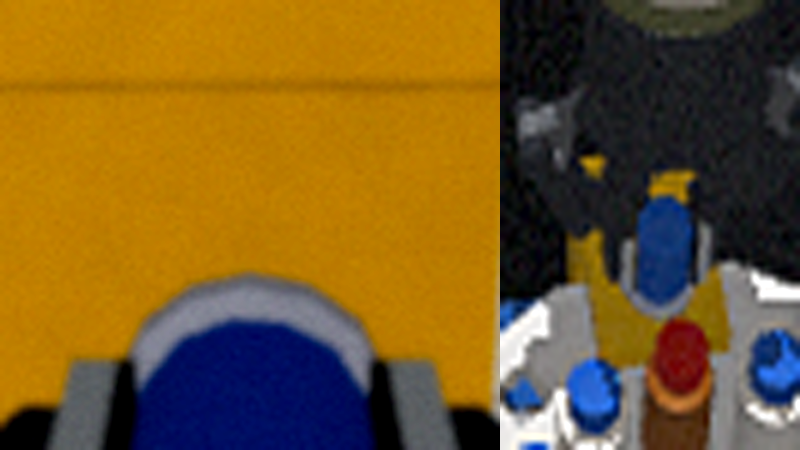

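step_arm([
  [0,0,0,0,0,0],
  [0,0,0,0,0,0],
  [0,0,0,0,0,0],
  [0,0,0,0,0,0],
  [0,0,0,0,0,0],
], jaw=46)

```text
clock: 24.78
position: [0.6151, 0.0969, 0.1244]
ee_rot: [0.101, 0.995, 0.003, 0.002]
ft_force: [0.4, -0.2, 0.0]
grip_width: 0.536
```

```bash
python3 chk.py o7
```

```text
to final [ 1.3787 -0.9945 -0.5916] [ 0.3327  0.2382 -0.1078] [0.6151 0.0969 0.1244] Ftool [-0.3985 -0.1728 -0.0479] 45.74560237153968 24.775
```

View pics/o7.png

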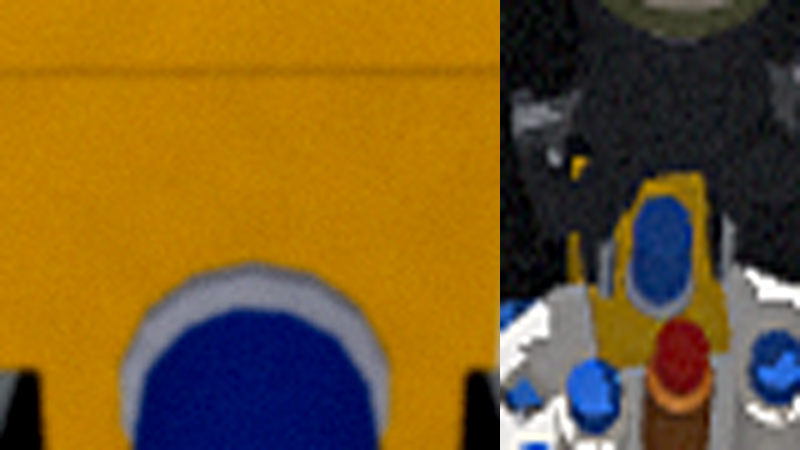

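Released cleanly and stands free between the fingers. Lift straight up and back off.

step_arm([
  [0,0,-8,0,0,0],
  [0,0,-15,0,0,0],
  [0,0,-25,0,0,0],
  [0,0,-30,0,0,0],
  [0,0,-30,0,0,0],
  [0,0,-30,0,0,0],
  [25,0,-20,0,0,0],
  [40,0,0,0,0,0],
  [40,0,0,0,0,0],
  [40,0,0,0,0,0],
  [0,0,0,0,0,0],
])

```text
clock: 26.25
position: [0.4697, 0.1242, 0.2979]
ee_rot: [0.103, 0.995, 0.005, 0.007]
ft_force: [-0.3, -0.1, -0.4]
grip_width: 0.539
```

Run:
```python
from plan import *
import cv2
o=manip.get_obs(); print(o['position'],o['ft_force'],o['clock'])
B=np.array([.6138,.0965,0])
s=manip.camera('scene'); t=manip.camera('top'); ci=manip.camera_info('wrist'); w=manip.camera('wrist')
out=[]
for n,c,im in (('scene',None,s),('top',None,t),('w',ci,w)):
    for zz in (.12,.154):
        u=proj(n,B+[0,0,zz],c)[0]; print(n,zz,u)
cv2.imwrite('pics/z_scene.png',s); cv2.imwrite('pics/z_w.png',w)
u=proj('scene',B+[0,0,.13])[0].astype(int); a=cv2.resize(s[u[1]-35:u[1]+35,u[0]-40:u[0]+40],None,fx=5,fy=5,interpolation=cv2.INTER_CUBIC)
u=proj('top',B+[0,0,.13])[0].astype(int); b=cv2.resize(t[u[1]-35:u[1]+35,u[0]-40:u[0]+40],None,fx=5,fy=5,interpolation=cv2.INTER_CUBIC)
cv2.imwrite('pics/z_z.png',np.hstack([a,b]))
```

```text
[0.4697 0.1242 0.2979] [-0.2638 -0.1465 -0.3894] 26.25
scene 0.12 [350.6979 241.3826]
scene 0.154 [351.3063 234.2357]
top 0.12 [286.9257 172.4623]
top 0.154 [286.2801 171.0718]
w 0.12 [320.8842 282.2097]
w 0.154 [321.2638 299.5162]
```

View pics/z_scene.png

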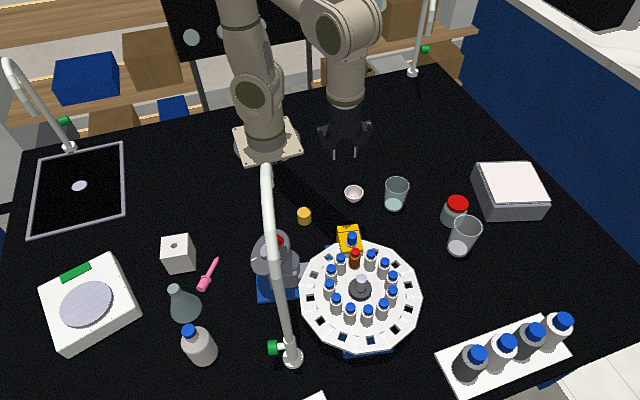

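View pics/z_z.png

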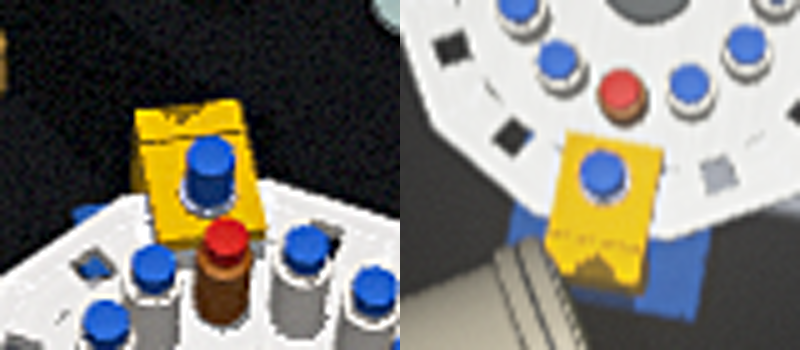

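View pics/z_w.png

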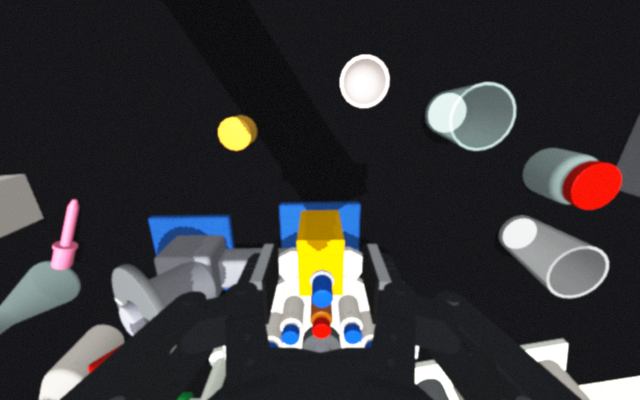

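```bash
python3 -c "
from workcell import manip
print(manip.hand_in()); print(manip.get_obs()['clock'])"
```

```text
the job is handed in; nothing more can be done
None
the job is handed in; nothing more can be done
```

The job is done and handed in at about 26 s of the 72 s allowed. I gripped the red handle along the wheel's axis and turned it about 2.44 turns clockwise, which brought the amber station under the bracket. Then I took the blue-headed pin from its stand, pushed it through the bracket and disc, released it and backed the arm off.

**Last checks**
- **Carousel:** the wheel read about -0.006 rad just before I let go of the handle. The disc's holes then matched their predicted positions for carousel angle 0 in both the scene and top views.
- **Pin:** it bottomed out firmly, reaching 41 N when I pressed 3 mm further. The tool height (0.124 m) matched the 0.125 m expected with the collar on the bracket. In the final pictures the pin stands upright with its collar on the bracket, and the gripper is well clear with almost no force on it.
- **Bystanders:** all seven were still standing in the final pictures.

**What went wrong or disagreed**
- **Pink look-alike pin:** it stood upright at the start and was lying near the flask when I first noticed it, while cranking. I did not see the contact, but the arm most likely knocked it over.
- **Bracket hole position:** the cameras disagreed by about 2 to 5 mm along x. I went in between the estimates with small steps while watching the force, and the pin went in without any notable side force until the collar touched.

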